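# Clear a machined engine cover of cutting scrap

## Robot

A 7-joint arm with a two-finger parallel gripper is mounted at the origin on the work surface. World frame = base frame: x ahead of the robot, y to its left, z up, the work surface at z = 0. Lengths are in mm, angles in rad, forces in N, time in s.
With the tool pointing down it reaches from about 425 to 950 mm from the base axis. Payload 4.7 kg.
Tool frame: the origin (TCP) lies midway between the tips of the shut fingers; the grasp point (between the pads) lies 19 mm behind it; z points along the fingers, y is the line along which they close (so a half turn about z gives the same grasp; the last joint's range is limited). The gripper opens to 85 mm and grips with 20 to 120 N. Pads are 22 mm wide; open, the fingers measure 114 mm over their backs; the gripper's body (76 mm by 85 mm) begins 54 mm behind the grasp point. The pads swing forward as they close: fully open they stand 13 mm farther back than shut.
Start: joints at [-1.334, 0.469, -0.049, 1.532, 0.024, 1.141, -0.082], TCP at [177.268, 651.325, 231.335] pointing down, gripper open.
Joint ranges: [-2.59, 2.59], [-0.33, 1.99], [-1.39, 1.29], [0.1, 2.45], [-1.04, 4.18], [0.21, 1.99], [-2.66, 2.66]. Speed limits (rad/s): [2.57, 2.57, 3.14, 3.14, 3.14, 3.14, 3.14].

## Interface

Orientations are given as a unit quaternion [x, y, z, w].
In Python, from workcell import manip gives the robot as it stands.
- The arm moves only by the tool play_rows, never from a script. Its argument "deltas" is a list of rows, each a list of 5 numbers: the shift along the tool's x, y, z in cm, then the turn about the tool's z in degrees, then the opening, from 0 (shut) to 1 (fully open). In form: [[tx, ty, tz, spin, claw], ...]. A call has 1 to 20 rows; each row is the pose to reach, as a shift and turn from the pose commanded when the call began, along the tool's axes at that moment; what a row does not reach only later rows make up. A row lasts 1/8 s, in which the tool goes at most 62.5 mm and 10.7 degrees, less where a joint would pass 70% of its speed; a pose out of reach is approached as far as the arm can. A call with a gripper value outside its range is refused whole. The fingers move at their own pace and stop on an object; the grip force is fixed at half the most. Time passes only in rows, so rows that repeat a pose let the fingers close. It gives the time, the measured TCP pose, the force, the opening and the grip force at its end, in the units of the state.
- manip.sense(): the state, without advancing time (a new reading comes with each control period).
- manip.get_image(name): name is "scene" or "side" or "wrist"; returns (picture, depth): 480x640x3 uint8, red, green, blue; 480x640 float32, mm along the optical axis (not along the pixel's ray), 0 where there is no reading.
- manip.calibration(name): a dict with "intrinsics" (3x3 intrinsics, pixels), "extrinsics" (4x4, takes a point from world to camera coordinates). Camera axes: x right, y down, z forward; pixel columns grow to the right and rows downward; lengths in mm; the calibration is good to about 2 mm. A picture is of the moment at which its call begins: read the wrist's pose just before it. calibration takes no time and is no camera call; for the wrist camera it gives the pose at the moment of the call.
- manip.job_done(): hands the job in; it is judged then, once.
The state is a dict: "time": time; "joint_pos": joint angles; "qd": joint speeds; "tau": joint torques, N m; "ee_pos": TCP position; "tcp_rot": TCP orientation; "contact_force": force on the tool from outside, world axes, zero at the start; "moment": the same for the moment, N m; "finger_gap": opening from 0.0 (shut) to 1.0 (fully open); "finger_force": force on a finger pad.
Only numpy, scipy, OpenCV 4.12 (cv2) and the standard library are available. Lean on these libraries where they do the work, as an engineer would, in place of code of your own. Each camera call takes 0.05 s, during which the arm holds its last target. There are 200 camera calls.

## Task

First take the steel sleeve off the aluminium cover and stand it upright in the free cell of the crate. Then hold the scraper block and wipe all four steel chips off the cover into the tray beside it, never touching the chips with the gripper. Finally put the scraper back on the bench, clear of cover, tray and crate, and leave the stored sleeves, the spray can and the wrench undisturbed.

Things in the scene. Friction and masses are not known exactly. Their poses are not given: they have to be found in the camera images.
- cover: Machined aluminium engine cover, a flat-topped block fixed to the bench: 220 (x) x 200 (y) x 45 mm high. Origin: centre of its underside, on the bench; the flat top to be cleared is 45 mm above. z up. Six drawn bolt holes near its edges are flat. No rim.
- tray: Shallow open grey sheet-metal tray fixed to the bench, 240 (x) x 130 (y) x 30 mm high, walls and floor 4 mm. It stands 1 mm from the cover's +y or -y side, parallel to it, its rim 15 mm lower than the cover's top. Origin: centre of its underside.
- crate: Grey plastic crate fixed to the bench, 220 (x) x 76 (y) x 45 mm high, walls and floor 6 mm, two dividers making a row of three cells along x (centres at x = -71, 0, +71 mm, each 64 mm or more square inside). It stands on the cover's other side, away from the tray, 28 mm from the cover. Origin: centre of its underside. Two cells hold stored sleeves, one is free.
- pad: Thin round black rubber pad, 52 mm across and 1 mm thick, on the floor of the crate's one free cell, fixed. Origin: centre of its underside, 6 mm above the bench, at the middle of the free cell.
- sleeve: Steel sleeve to be stored: upright cylinder, 44 mm diameter, 80 mm tall, about 0.35 kg, standing among the chips on the cover. Origin: centre of its underside; z along its axis, up.
- stored_a: Bystander: same kind of steel sleeve (44 mm diameter, 80 mm tall), already standing in a crate cell. Origin: centre of its underside.
- stored_b: Bystander: same kind of steel sleeve (44 mm diameter, 80 mm tall), already standing in a crate cell. Origin: centre of its underside.
- slug_a: Loose chip: dark steel hole-saw slug, a disc of 36 mm diameter, 10 mm thick. Lies on the cover at the start. Origin: centre of its underside. z is up at the start.
- slug_b: Loose chip: the same disc as slug_a, 36 mm diameter, 10 mm thick. Lies on the cover at the start. Origin: centre of its underside. z is up at the start.
- offcut_a: Loose chip: sawn dark steel offcut, a bar 40 (x) x 22 (y) x 10 mm. Lies on the cover at the start. Origin: centre of its underside. z is up at the start.
- offcut_b: Loose chip: the same bar as offcut_a, 40 (x) x 22 (y) x 10 mm. Lies on the cover at the start. Origin: centre of its underside. z is up at the start.
- scraper: Scraper block of pale wood with a steel sole, standing on the bench left or right of the work. Body 130 (x) x 30 (y) x 45 mm high; on top of it a grip rib 80 (x) x 24 (y) mm that reaches from 45 to 90 mm height. Wipe with its long face (it travels along its y). About 0.3 kg. Origin: centre of its flat sole; z up.
- spray_can: Bystander: white spray can with black cap, 58 mm diameter, 156 mm tall, standing on the bench on the other side from the scraper. Origin: centre of its underside.
- wrench: Bystander: steel wrench 180 mm long lying on the bench beyond the cover. Origin: middle of its underside; x along it.
There are look-alikes about, which are no part of the job. Leave any green, purple or turquoise look-alike of the crate alone.

How it is judged (in metres and radians):
On the way, in this order (a step that is already met when the one before it is completed fails the run):
1. the sleeve stands upright in the free crate cell, released (horizontal distance between sleeve and pad below 0.018 m and z of sleeve in the frame of crate below 0.013 m and angle between sleeve's own z axis and vertical below 0.12 rad and contact force between the fingers and sleeve below 0.1 N), for 0.2 s.
2. the scraper pushes a chip ((contact force between scraper and slug_a above 0.03 N or contact force between scraper and slug_b above 0.03 N or contact force between scraper and offcut_a above 0.03 N or contact force between scraper and offcut_b above 0.03 N)).
3. all four chips are in the tray (x of slug_a in the frame of tray between -0.12 and 0.12 m and y of slug_a in the frame of tray between -0.065 and 0.065 m and z of each of slug_a, slug_b, offcut_a, offcut_b in the frame of tray below 0.035 m and x of slug_b in the frame of tray between -0.12 and 0.12 m and y of slug_b in the frame of tray between -0.065 and 0.065 m and x of offcut_a in the frame of tray between -0.12 and 0.12 m and y of offcut_a in the frame of tray between -0.065 and 0.065 m and x of offcut_b in the frame of tray between -0.12 and 0.12 m and y of offcut_b in the frame of tray between -0.065 and 0.065 m), for 0.2 s.
At the end, for the whole second after the job is handed in: Chips: inside the tray outline, origins under 35 mm high. Sleeve: released in the free cell, within 18 mm of the pad centre, under 13 mm above the crate underside, tilt under 0.12 rad. Scraper: released, still, on the bench (origin under 30 mm high), touching neither cover, tray nor crate (all of step 1 and all of step 3 and height (world z) of scraper below 0.03 m and linear speed of scraper below 0.02 m/s and contact force between the fingers and scraper below 0.1 N and contact force between scraper and cover below 0.05 N and contact force between scraper and tray below 0.05 N and contact force between scraper and crate below 0.05 N).
It fails at once if the gripper's fingers touch a chip (over 0.5 N) (contact force between the fingers and slug_a above 0.5 N or contact force between the fingers and slug_b above 0.5 N or contact force between the fingers and offcut_a above 0.5 N or contact force between the fingers and offcut_b above 0.5 N).
It fails at once if a stored sleeve is moved more than 20 mm or tipped more than 0.3 rad, or the spray can or wrench is moved more than 20 mm (distance of any of stored_a, stored_b, spray_can, wrench from where it was at the start of the episode above 0.02 m or angle between any of stored_a, stored_b, spray_can's own z axis and vertical above 0.3 rad).
It also fails if it takes over 72 s, if anything falls off the work surface, if the arm or the gripper's body presses on something with over 40 N, if the wrist force passes 120 N, or if a joint passes its speed limit or range.

## Working session

There is one attempt and no reset: what is moved stays moved. The work goes in short steps, Python scripts to look and compute and a tool call to move; the robot and the scene stay as the last step left them, time stands still between calls to the robot, and variables do not carry over. Pictures are saved under pics/ and viewed, at most 10 in all, crops included, and the job is handed in when it is done.

Besides the shell and the picture viewer there is one more tool, called after ">>>" as name(argument=value, ...), one argument or row to a line, values as JSON. play_rows: Moves the arm, as the interface text tells. Its arguments: {"type":"object","properties":{"deltas":{"type":"array","items":{"type":"array","items":{"type":"number"}}}},"required":["deltas"]}

```bash
mkdir -p pics; cat > h.py <<'E'
from workcell import manip
import numpy as np, cv2
def grab(n):
    c=manip.calibration(n); im,d=manip.get_image(n)
    K=np.array(c["intrinsics"]);T=np.linalg.inv(np.array(c["extrinsics"]))
    v,u=np.mgrid[:480,:640]
    P=np.stack([(u-K[0,2])/K[0,0]*d,(v-K[1,2])/K[1,1]*d,d],-1)@T[:3,:3].T+T[:3,3]
    P[d==0]=np.nan
    return im,d,P,K,T
def save(n,im): cv2.imwrite("pics/"+n+".png",cv2.cvtColor(im,cv2.COLOR_RGB2BGR))
E
python3 - <<'E'
from h import *
np.set_printoptions(precision=3,suppress=True)
for n in("scene","side"):
    im,d,P,K,T=grab(n); save(n,im); np.savez("/tmp/"+n,im=im,P=P,K=K,T=T); print(n,T[:3,3],T[:3,2])
s=manip.sense();print(s)
E
```

```text
scene [1405.918   99.227 1126.951] [-0.644 -0.145 -0.751]
side [  -1.457 -955.867  894.642] [ 0.381  0.657 -0.651]
{'time': 0.1, 'joint_pos': array([-1.334,  0.469, -0.049,  1.534,  0.024,  1.141, -0.082]), 'qd': array([-0.001, -0.001,  0.   , -0.004,  0.002,  0.002,  0.   ]), 'tau': array([  0.001, -51.152,  -0.047, -23.839,   0.011,   0.004,  -0.   ]), 'ee_pos': array([177.137, 650.782, 230.358]), 'tcp_rot': array([ 0.132,  0.991, -0.001, -0.   ]), 'contact_force': array([-0.177, -0.413,  0.232]), 'moment': array([ 0.012, -0.01 , -0.023]), 'finger_force': 0.0, 'finger_gap': 0.9945748326961065}
```

View pics/scene.png

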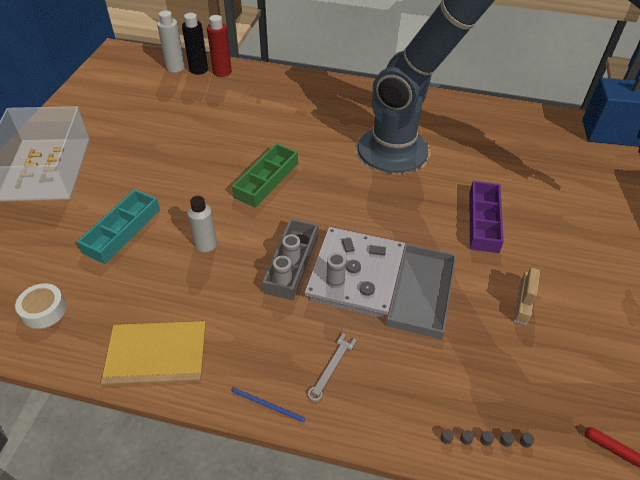

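View pics/side.png

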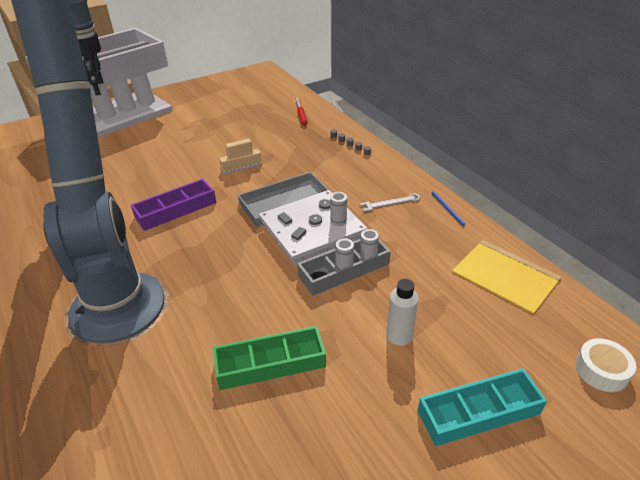

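The scene view shows the grey crate at (290,258), with stored sleeves at (291,245) and (282,267) and its free cell near (300,232). The cover is at (357,268), with the sleeve at (336,268) and chips at (347,244), (377,250), (353,266) and (367,288). The tray is at (422,290), scraper at (527,295), can at (202,225) and wrench at (332,368).

The crate candidates are grey (290,258), green (266,175), turquoise (120,225) and purple (486,216). Only the grey one holds two sleeves and stands next to the cover. I'll measure now and confirm in a crop.

```bash
cat > m.py <<'E'
from h import *
from scipy import ndimage as N
np.set_printoptions(precision=1,suppress=True)
S=np.load("/tmp/scene.npz")
im,P=S["im"],S["P"]
big=cv2.resize(im[205:345,255:465],None,fx=3.6,fy=3.6,interpolation=cv2.INTER_CUBIC); save("crop",big)
Z=P[...,2]
def at(u,v): return P[v,u]
for n,(u,v) in dict(table=(400,400),cover=(330,245),cover2=(390,290),chip1=(347,244),chip2=(377,250),s1=(353,266),s2=(367,288),sleeve=(336,255),free=(300,232),scr=(530,275),tray=(422,290),can=(198,202),wr=(332,368)).items(): print(n,at(u,v))
def rect(name,box,lo,hi):
    m=np.zeros(Z.shape,bool);u0,v0,u1,v1=box;m[v0:v1,u0:u1]=1
    m&=(Z>lo)&(Z<hi)
    l,k=N.label(m); 
    if k: m=l==1+np.argmax(N.sum(m,l,range(1,k+1)))
    r=cv2.minAreaRect(P[m][:,:2].astype(np.float32)); print(name,m.sum(),"c",np.array(r[0]),"size",np.array(r[1]),"ang",r[2],"mean",P[m].mean(0))
rect("cover",(305,225,406,318),41,49)
rect("tray",(390,243,460,340),24,36)
rect("cratetop",(260,215,320,300),41,49)
for n,b in dict(A=(280,228,302,252),B=(270,250,294,275)).items(): rect(n,b,76,92)
rect("sleeve",(322,240,350,275),121,130)
rect("scr_top",(505,260,550,330),86,96)
rect("scr_body",(505,260,550,330),41,49)
rect("scr",(505,260,550,330),10,96)
rect("can",(180,190,220,255),150,162)
for n,b in dict(c1=(338,235,358,254),c2=(366,242,390,258),s1=(345,258,364,275),s2=(358,279,378,297)).items(): rect(n,b,52,60)
E
python3 m.py
```

```text
table [816.9 146.4  -0.3]
cover [471.4 -88.8  49.7]
cover2 [569.2  79.4  45.2]
chip1 [464.4 -47.3  57.7]
chip2 [462.4  28.3  54.8]
s1 [528.6 -18.6  56. ]
s2 [585.1  26.6  55.7]
sleeve [564.2 -55.1 126.4]
free [ 407.5 -184.3    4.4]
scr [479.1 388.1  90.2]
tray [518.7 154.6   5.5]
can [ 510.6 -407.7  156.5]
wr [784.6  -9.4  10.6]
cover 4115 c [518.2 -12.1] size [200.2 226.2] ang 88.50627136230469 mean [526.5  -5.1  45.7]
tray 342 c [508.8 153.6] size [131.2 220.7] ang 88.21119689941406 mean [459.  167.6  29.9]
cratetop 326 c [ 566.7 -110.2] size [134.7  32.9] ang 13.883593559265137 mean [ 584.3 -100.7   45.6]
A 237 c [ 516.  -177.1] size [43.  45.3] ang 67.51702880859375 mean [ 516.9 -177.    85.7]
B 259 c [ 585.  -179.1] size [47.3 42.4] ang 15.790514945983887 mean [ 588.1 -178.6   85.9]
sleeve 233 c [576.1 -51.9] size [42.9 42.8] ang 55.84318161010742 mean [576.8 -52.1 125.9]
scr_top 277 c [493.3 395.3] size [24.2 79.8] ang 84.51611328125 mean [495.1 394.9  90.5]
scr_body 194 c [493.7 394.6] size [ 29.5 133. ] ang 84.60979461669922 mean [521.2 388.5  45.5]
scr 882 c [493.5 393.4] size [ 30.2 133.4] ang 85.88179779052734 mean [513.2 389.8  59.9]
can 140 c [ 505.4 -411.9] size [35.4 36.5] ang 82.12635040283203 mean [ 507.9 -410.9  156.6]
c1 110 c [460.7 -45.3] size [45.1 23.3] ang 28.032997131347656 mean [460.6 -45.5  55.8]
c2 115 c [459.5  28.5] size [26.9 39.5] ang 3.6045355796813965 mean [459.3  29.7  55.8]
s1 128 c [524.6 -18.8] size [33.2 35.7] ang 89.89826965332031 mean [525.9 -18.6  56.2]
s2 145 c [582.2  26.1] size [38.4 33.1] ang 10.26822566986084 mean [582.8  25.9  56. ]
```

View pics/crop.png

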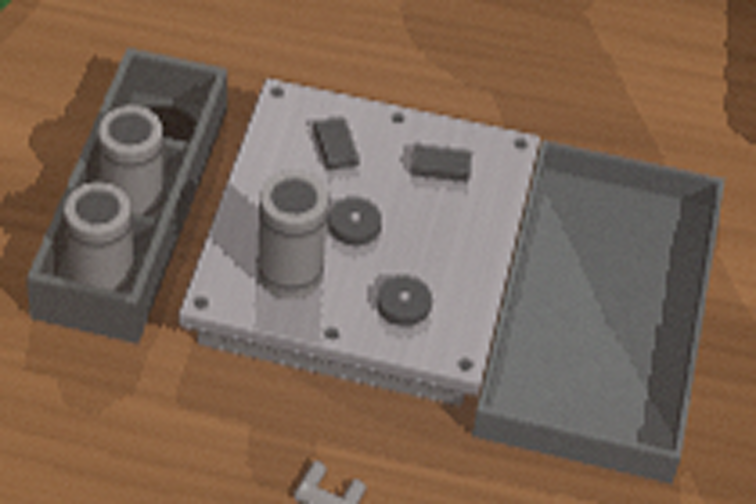

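The crop confirms it: the grey crate holds stored sleeves at crop (132,130) and (98,210), and the free cell with the black pad is at crop (172,122). Next I refine the pad and cover yaw, using the side camera too.

```bash
cat > m2.py <<'E'
from h import *
np.set_printoptions(precision=1,suppress=True)
for n in("scene","side"):
    S=np.load(f"/tmp/{n}.npz");im,P=S["im"].astype(int),S["P"];X,Y,Z=np.moveaxis(P,-1,0)
    def r(name,m):
        if m.sum()<8: print(n,name,m.sum());return
        q=P[m]; b=cv2.minAreaRect(q[:,:2].astype(np.float32)); print(n,name,m.sum(),np.array(b[0]),np.array(b[1]),round(b[2],1),"mean",q.mean(0))
    near=lambda x,y,d:np.hypot(X-x,Y-y)<d
    r("pad",near(444,-176,31)&(Z>3)&(Z<13)&(im.max(-1)<35))
    r("sleeve",near(576,-52,30)&(Z>120)&(Z<130))
    r("A",near(516,-177,30)&(Z>82)&(Z<92)); r("B",near(586,-179,30)&(Z>82)&(Z<92))
    r("cover",near(518,-12,150)&(abs(Y+12)<112)&(Z>43)&(Z<48)&(im.min(-1)>110))
    r("crate",(abs(X-514)<125)&(abs(Y+178)<46)&(Z>42)&(Z<48))
    r("rib",near(493,395,60)&(Z>87)&(Z<94))
    for k,(x,y) in dict(c1=(460,-45),c2=(460,28),s1=(525,-19),s2=(582,26)).items(): r(k,near(x,y,28)&(Z>52.5)&(Z<60)&(im.max(-1)<110))
E
python3 m2.py
cat > go.py <<'E'
# python3 go.py x y z heading_deg_of_tool_y : delta from measured pose, in tool axes
import sys; from h import *
from scipy.spatial.transform import Rotation as R
s=manip.sense(); x,y,z,hd=map(float,sys.argv[1:5]); M=R.from_quat(s["tcp_rot"]).as_matrix()
cur=np.degrees(np.arctan2(M[1,1],M[0,1])); d=M.T@(np.array([x,y,z])-s["ee_pos"])/10
print("t",round(s["time"],2),"pos",s["ee_pos"].round(1),"hd",round(cur,2),"F",s["contact_force"].round(1),"gap",round(s["finger_gap"],3),"ff",s["finger_force"])
print("delta cm",d.round(2),"spin",round(-((hd-cur+90)%180-90),2))
E
python3 go.py 577 -52 231 88.4
```

```text
scene pad 0
scene sleeve 243 [576.2 -51.9] [43.1 42.7] 54.6 mean [577.4 -51.6 125.6]
scene A 206 [ 515.7 -178. ] [41.2 45.3] 67.5 mean [ 515.2 -177.5   86.8]
scene B 229 [ 584.9 -180.2] [45.9 42.4] 33.1 mean [ 586.6 -179.    86.7]
scene cover 3134 [518.7 -11.7] [199.3 223.9] 88.5 mean [526.4  -3.7  45.7]
scene crate 484 [ 513.7 -177.6] [ 78.2 223.7] 88.5 mean [ 525.8 -175.9   45.1]
scene rib 246 [493.3 395.3] [24.2 79.8] 84.5 mean [495.4 394.9  90.4]
scene c1 97 [463.1 -45. ] [41.3 21.4] 25.6 mean [462.  -45.6  56. ]
scene c2 104 [460.8  28.4] [25.3 39.6] 5.9 mean [460.7  29.3  55.9]
scene s1 111 [526.6 -19.4] [36.2 31.3] 55.0 mean [526.8 -18.8  56.3]
scene s2 121 [584.1  26.4] [34.7 33. ] 11.2 mean [584.2  25.8  56.1]
side pad 52 [ 446.9 -162.7] [16.6 33.5] 87.3 mean [ 445.3 -163.3    6. ]
side sleeve 148 [575.2 -52.3] [40. 42.] 51.4 mean [574.9 -53.5 124. ]
side A 180 [ 513.8 -177.5] [41.8 44.5] 4.7 mean [ 512.6 -178.6   85.3]
side B 171 [ 584.3 -179.3] [45.  38.9] 55.3 mean [ 583.1 -180.5   85.4]
side cover 2243 [517.7 -12.7] [203.  220.3] 88.1 mean [504.8 -21.8  44.9]
side crate 452 [ 513.6 -177.6] [ 81.2 221.5] 87.9 mean [ 503.1 -187.1   44.5]
side rib 81 [491.9 393.5] [28.2 75.8] 83.2 mean [491.1 394.8  89. ]
side c1 5
side c2 13 [449.6  21.8] [11.3 35.5] 27.2 mean [451.2  19.7  54.2]
side s1 7
side s2 9 [571.8  12.7] [ 7.7 27.1] 54.4 mean [572.4  13.6  54.1]
t 0.1 pos [177.1 650.8 230.4] hd 74.77 F [-0.2 -0.4  0.2] gap 0.995 ff 0.0
delta cm [-5.704e+01 -5.731e+01  4.000e-02] spin -13.63
```

>>> play_rows(
  deltas=[
    [-57.1, -57.3, 0, -13.6, 1],
    [-57.1, -57.3, 0, -13.6, 1],
    [-57.1, -57.3, 0, -13.6, 1],
    [-57.1, -57.3, 0, -13.6, 1],
    [-57.1, -57.3, 0, -13.6, 1],
    [-57.1, -57.3, 0, -13.6, 1],
    [-57.1, -57.3, 0, -13.6, 1],
    [-57.1, -57.3, 0, -13.6, 1],
    [-57.1, -57.3, 0, -13.6, 1],
    [-57.1, -57.3, 0, -13.6, 1],
    [-57.1, -57.3, 0, -13.6, 1],
    [-57.1, -57.3, 0, -13.6, 1],
    [-57.1, -57.3, 0, -13.6, 1],
    [-57.1, -57.3, 0, -13.6, 1],
    [-57.1, -57.3, 0, -13.6, 1],
    [-57.1, -57.3, 0, -13.6, 1],
    [-57.1, -57.3, 0, -13.6, 1],
    [-57.1, -57.3, 0, -13.6, 1],
    [-57.1, -57.3, 0, -13.6, 1],
    [-57.1, -57.3, 0, -13.6, 1],
  ],
)

```text
time: 2.6
ee_pos: [577.7, -51.4, 231.3]
tcp_rot: [0.014, 1.0, 0.0, 0.0]
contact_force: [0.1, -0.5, 0.1]
finger_gap: 0.998
finger_force: 0.0
```

```bash
python3 go.py 576 -52 84 88.4
```

```text
t 2.6 pos [577.7 -51.4 231.3] hd 88.38 F [ 0.1 -0.5  0.1] gap 0.998 ff 0.0
delta cm [ 0.17 -0.06 14.73] spin -0.02
```

Well placed. Descend and grasp.

>>> play_rows(
  deltas=[
    [0.2, -0.1, 4, 0, 1],
    [0.2, -0.1, 8, 0, 1],
    [0.2, -0.1, 11, 0, 1],
    [0.2, -0.1, 13, 0, 1],
    [0.2, -0.1, 14.7, 0, 1],
    [0.2, -0.1, 14.7, 0, 1],
    [0.2, -0.1, 14.7, 0, 0],
    [0.2, -0.1, 14.7, 0, 0],
    [0.2, -0.1, 14.7, 0, 0],
    [0.2, -0.1, 14.7, 0, 0],
    [0.2, -0.1, 14.7, 0, 0],
    [0.2, -0.1, 14.7, 0, 0],
    [0.2, -0.1, 14.7, 0, 0],
    [0.2, -0.1, 14.7, 0, 0],
  ],
)

```text
time: 4.35
ee_pos: [576.5, -52.1, 85.4]
tcp_rot: [0.014, 1.0, 0.0, 0.001]
contact_force: [0.4, 1.6, 6.4]
finger_gap: 0.498
finger_force: 59.9
```

```bash
python3 go.py 443 -175.6 200 88.4
```

```text
t 4.35 pos [576.5 -52.1  85.4] hd 88.39 F [0.4 1.6 6.4] gap 0.498 ff 59.87319588661194
delta cm [ 12.97 -12.71 -11.49] spin -0.01
```

>>> play_rows(
  deltas=[
    [0, 0, -3, 0, 0],
    [0, 0, -7, 0, 0],
    [0, 0, -11, 0, 0],
    [3, -3, -11.5, 0, 0],
    [6, -6, -11.5, 0, 0],
    [9, -9, -11.5, 0, 0],
    [11.5, -11.2, -11.5, 0, 0],
    [13, -12.7, -11.5, 0, 0],
    [13, -12.7, -11.5, 0, 0],
    [13, -12.7, -11.5, 0, 0],
    [13, -12.7, -11.5, 0, 0],
  ],
)

```text
time: 5.72
ee_pos: [443.1, -174.8, 199.2]
tcp_rot: [0.013, 1.0, 0.0, 0.0]
contact_force: [-0.7, -0.4, -4.4]
finger_gap: 0.504
finger_force: 61.9
```

```bash
python3 go.py 443 -175.6 48.5 88.4; python3 - <<'E'
from h import *
im,d,P,K,T=grab("scene"); save("held",cv2.resize(im[130:340,230:470],None,fx=2.5,fy=2.5))
im,d,P,K,T=grab("side"); save("held2",cv2.resize(im[130:340,230:450],None,fx=2.5,fy=2.5)); X,Y,Z=np.moveaxis(P,-1,0)
E
```

```text
t 5.72 pos [ 443.1 -174.8  199.2] hd 88.5 F [-0.7 -0.4 -4.4] gap 0.504 ff 61.88577890396118
delta cm [ 1.000e-02 -9.000e-02  1.507e+01] spin 0.1
```

View pics/held2.png

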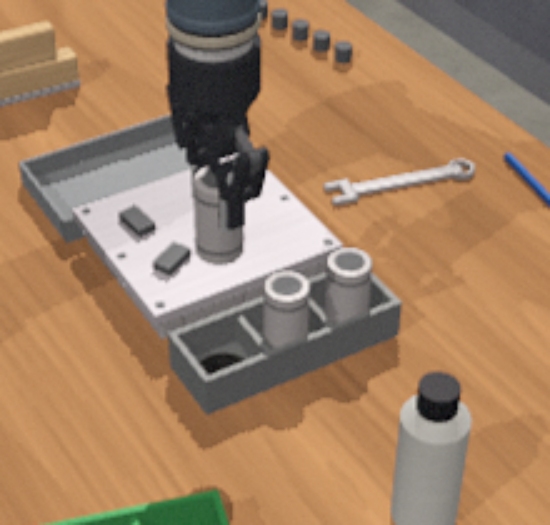

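The side view shows the sleeve upright in the gripper at (218,215). The free cell with its black pad is at (222,365). Lower it, slowing near the floor.

>>> play_rows(
  deltas=[
    [0, -0.1, 4, 0, 0],
    [0, -0.1, 7, 0, 0],
    [0, -0.1, 9, 0, 0],
    [0, -0.1, 11, 0, 0],
    [0, -0.1, 13, 0, 0],
    [0, -0.1, 14.2, 0, 0],
    [0, -0.1, 14.8, 0, 0],
    [0, -0.1, 15.0, 0, 0],
    [0, -0.1, 15.0, 0, 0],
  ],
)

```text
time: 6.95
ee_pos: [442.5, -176.8, 49.6]
tcp_rot: [0.014, 1.0, -0.0, 0.0]
contact_force: [0.0, -0.4, -4.4]
finger_gap: 0.505
finger_force: 62.0
```

```bash
python3 go.py 443 -175.6 47.4 88.4
```

```text
t 6.95 pos [ 442.5 -176.8   49.6] hd 88.37 F [ 0.  -0.4 -4.4] gap 0.505 ff 61.953896284103394
delta cm [-0.05  0.12  0.22] spin -0.03
```

>>> play_rows(
  deltas=[
    [0, 0.1, 0.15, 0, 0],
    [0, 0.1, 0.25, 0, 0],
    [0, 0.1, 0.25, 0, 0.3],
    [0, 0.1, 0.25, 0, 0.6],
    [0, 0.1, 0.25, 0, 0.9],
    [0, 0.1, 0.25, 0, 0.9],
    [0, 0.1, 0.25, 0, 0.9],
    [0, 0.1, -2, 0, 0.9],
    [0, 0.1, -6, 0, 0.9],
    [0, 0.1, -11, 0, 0.9],
    [0, 0.1, -15, 0, 0.9],
    [0, 0.1, -18, 0, 0.9],
    [0, 0.1, -18, 0, 0.9],
  ],
)

```text
time: 8.57
ee_pos: [443.5, -176.2, 231.5]
tcp_rot: [0.014, 1.0, -0.0, 0.003]
contact_force: [-0.3, 0.5, 0.1]
finger_gap: 0.898
finger_force: 0.0
```

```bash
python3 - <<'E'
from h import *
np.set_printoptions(precision=1,suppress=True)
for n in("scene","side"):
    im,d,P,K,T=grab(n);X,Y,Z=np.moveaxis(P,-1,0)
    for k,(x,y) in dict(new=(443,-176),A=(515,-177.5),B=(585,-179)).items():
        m=(np.hypot(X-x,Y-y)<30)&(Z>82)&(Z<95); b=cv2.minAreaRect(P[m][:,:2].astype(np.float32)); print(n,k,m.sum(),np.array(b[0]),np.array(b[1]),P[m].mean(0))
E
python3 go.py 493 394.5 231 84.4
```

```text
scene new 190 [ 442.3 -176.5] [45.9 41.1] [ 443.7 -176.1   87.2]
scene A 208 [ 513.5 -177.2] [44.6 43.6] [ 515.  -177.3   86.9]
scene B 225 [ 584.5 -179.3] [44.5 42.6] [ 586.5 -179.4   87. ]
side new 195 [ 441.  -175.7] [42.3 43.1] [ 441.  -176.8   85.2]
side A 186 [ 513.  -177.9] [42.7 43.7] [ 512.7 -178.1   85.3]
side B 169 [ 583.1 -180.9] [41.6 39.1] [ 583.5 -180.5   85.4]
t 8.68 pos [ 441.7 -175.5  228.8] hd 88.37 F [-0.1 -0.1 -0.7] gap 0.898 ff 0.0
delta cm [-3.51 57.12 -0.19] spin 3.97
```

The sleeve stands on the pad with its top at 87 mm, as expected, and the stored sleeves are unmoved. Next is the scraper.

>>> play_rows(
  deltas=[
    [-3.5, 57.1, -0.2, 4, 1],
    [-3.5, 57.1, -0.2, 4, 1],
    [-3.5, 57.1, -0.2, 4, 1],
    [-3.5, 57.1, -0.2, 4, 1],
    [-3.5, 57.1, -0.2, 4, 1],
    [-3.5, 57.1, -0.2, 4, 1],
    [-3.5, 57.1, -0.2, 4, 1],
    [-3.5, 57.1, -0.2, 4, 1],
    [-3.5, 57.1, -0.2, 4, 1],
    [-3.5, 57.1, -0.2, 4, 1],
    [-3.5, 57.1, -0.2, 4, 1],
    [-3.5, 57.1, -0.2, 4, 1],
    [-3.5, 57.1, -0.2, 4, 1],
    [-3.5, 57.1, -0.2, 4, 1],
    [-3.5, 57.1, -0.2, 4, 1],
    [-3.5, 57.1, -0.2, 4, 1],
  ],
)

```text
time: 10.68
ee_pos: [493.4, 394.0, 231.5]
tcp_rot: [0.049, 0.999, 0.0, 0.0]
contact_force: [-0.1, -0.1, 0.3]
finger_gap: 1.001
finger_force: 0.0
```

```bash
python3 go.py 493 394.5 50 84.4
```

```text
t 10.68 pos [493.4 394.  231.5] hd 84.36 F [-0.1 -0.1  0.3] gap 1.001 ff 0.0
delta cm [ 0.04  0.05 18.15] spin -0.04
```

>>> play_rows(
  deltas=[
    [0, 0, 5, 0, 1],
    [0, 0, 10, 0, 1],
    [0, 0, 14, 0, 1],
    [0, 0, 16.5, 0, 1],
    [0, 0, 17.7, 0, 1],
    [0, 0, 18.1, 0, 1],
    [0, 0, 18.1, 0, 1],
    [0, 0, 18.1, 0, 0],
    [0, 0, 18.1, 0, 0],
    [0, 0, 18.1, 0, 0],
    [0, 0, 18.1, 0, 0],
    [0, 0, 18.1, 0, 0],
    [0, 0, 18.1, 0, 0],
    [0, 0, 18.1, 0, 0],
    [0, 0, 18.1, 0, 0],
    [0, 0, 18.1, 0, 0],
  ],
)

```text
time: 12.68
ee_pos: [493.5, 394.4, 50.6]
tcp_rot: [0.049, 0.999, 0.0, 0.0]
contact_force: [0.4, -0.2, 4.4]
finger_gap: 0.274
finger_force: 62.4
```

```bash
python3 go.py 493 394.5 180 88.4
```

```text
t 12.68 pos [493.5 394.4  50.6] hd 84.38 F [ 0.4 -0.2  4.4] gap 0.274 ff 62.426347732543945
delta cm [ 4.000e-02  1.000e-02 -1.294e+01] spin -4.02
```

>>> play_rows(
  deltas=[
    [0, 0, -5, 0, 0],
    [0, 0, -10, -2, 0],
    [0, 0, -13, -4, 0],
    [0, 0, -13, -4, 0],
    [0, 0, -13, -4, 0],
  ],
)

```text
time: 13.3
ee_pos: [492.1, 392.6, 177.7]
tcp_rot: [0.015, 1.0, -0.002, -0.002]
contact_force: [-0.3, -0.4, -3.7]
finger_gap: 0.271
finger_force: 61.9
```

```bash
python3 go.py 563 -78 180 88.4
```

```text
t 13.3 pos [492.1 392.6 177.7] hd 88.33 F [-0.3 -0.4 -3.7] gap 0.271 ff 61.92052602767944
delta cm [ -8.46 -46.84  -0.1 ] spin -0.07
```

>>> play_rows(
  deltas=[
    [-8.4, -46.9, -0.2, 0, 0],
    [-8.4, -46.9, -0.2, 0, 0],
    [-8.4, -46.9, -0.2, 0, 0],
    [-8.4, -46.9, -0.2, 0, 0],
    [-8.4, -46.9, -0.2, 0, 0],
    [-8.4, -46.9, -0.2, 0, 0],
    [-8.4, -46.9, -0.2, 0, 0],
    [-8.4, -46.9, -0.2, 0, 0],
    [-8.4, -46.9, -0.2, 0, 0],
    [-8.4, -46.9, -0.2, 0, 0],
    [-8.4, -46.9, -0.2, 0, 0],
    [-8.4, -46.9, -0.2, 0, 0],
    [-8.4, -46.9, -0.2, 0, 0],
    [-8.4, -46.9, -0.2, 0, 0],
  ],
)

```text
time: 15.05
ee_pos: [564.0, -76.9, 182.4]
tcp_rot: [0.014, 1.0, 0.0, 0.0]
contact_force: [-0.4, 0.0, -3.4]
finger_gap: 0.275
finger_force: 62.0
```

```bash
python3 go.py 563 -78 97 88.4; python3 - <<'E'
from h import *
np.set_printoptions(precision=1,suppress=True)
im,d,P,K,T=grab("scene");save("scr",cv2.resize(im[150:345,250:470],None,fx=3,fy=3))
E
```

```text
t 15.05 pos [564.  -76.9 182.4] hd 88.4 F [-0.4  0.  -3.4] gap 0.275 ff 62.01318025588989
delta cm [ 0.1  -0.12  8.54] spin -0.0
```

View pics/scr.png

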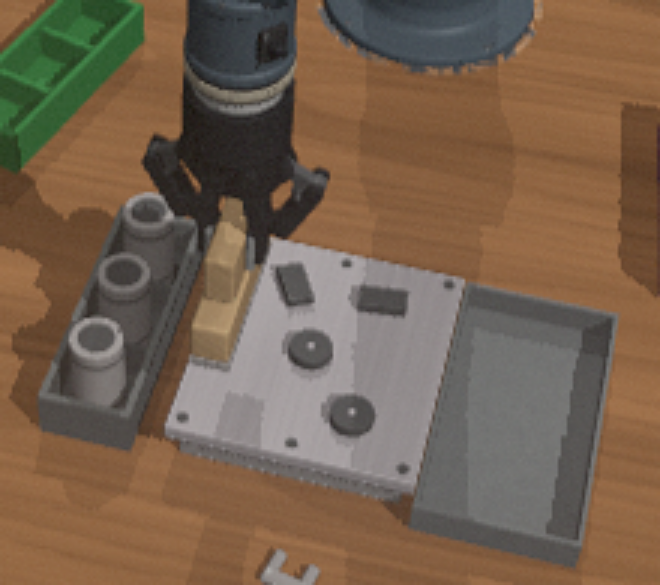

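The crop shows the scraper held level at (230,290), behind the slugs at (310,348) and (351,414). The three sleeves stand in the crate. Lower, then wipe the slugs.

>>> play_rows(
  deltas=[
    [0, -0.1, 4, 0, 0],
    [0, -0.1, 6.5, 0, 0],
    [0, -0.1, 8, 0, 0],
    [0, -0.1, 8.5, 0, 0],
    [0, -0.1, 8.5, 0, 0],
    [0, -0.1, 8.5, 0, 0],
  ],
)

```text
time: 15.85
ee_pos: [564.8, -78.2, 98.3]
tcp_rot: [0.014, 1.0, 0.0, 0.001]
contact_force: [0.2, -0.4, -3.8]
finger_gap: 0.268
finger_force: 62.1
```

```bash
python3 go.py 567 107 96.6 88.4
```

```text
t 15.85 pos [564.8 -78.2  98.3] hd 88.37 F [ 0.2 -0.4 -3.8] gap 0.268 ff 62.08922624588013
delta cm [ 0.3  18.52  0.17] spin -0.03
```

>>> play_rows(
  deltas=[
    [0, 1, 0.1, 0, 0],
    [0, 2.5, 0.1, 0, 0],
    [0, 4, 0.1, 0, 0],
    [0, 5.5, 0.1, 0, 0],
    [0, 7, 0.1, 0, 0],
    [0, 8.5, 0.1, 0, 0],
    [0, 10, 0.1, 0, 0],
    [0, 11.2, 0.1, 0, 0],
    [0, 12.2, 0.1, 0, 0],
    [0, 13, 0.1, 0, 0],
    [0, 13.8, 0.1, 0, 0],
    [0, 14.6, 0.1, 0, 0],
    [0, 15.4, 0.1, 0, 0],
    [0, 16.2, 0.1, 0, 0],
    [0, 17, 0.1, 0, 0],
    [0, 17.8, 0.1, 0, 0],
    [0, 18.5, 0.1, 0, 0],
    [0, 19, 0.1, 0, 0],
    [0, 19, 0.1, 0, 0],
  ],
)

```text
time: 18.23
ee_pos: [569.3, 112.3, 96.3]
tcp_rot: [0.014, 1.0, 0.0, -0.0]
contact_force: [0.1, -0.5, -3.1]
finger_gap: 0.277
finger_force: 61.9
```

```bash
python3 go.py 567 107 180 88.4; python3 - <<'E'
from h import *
im,d,P,K,T=grab("scene");save("w1",cv2.resize(im[150:345,250:470],None,fx=3,fy=3))
E
```

```text
t 18.23 pos [569.3 112.3  96.3] hd 88.42 F [ 0.1 -0.5 -3.1] gap 0.277 ff 61.94287061691284
delta cm [ 0.22 -0.53 -8.37] spin 0.02
```

View pics/w1.png

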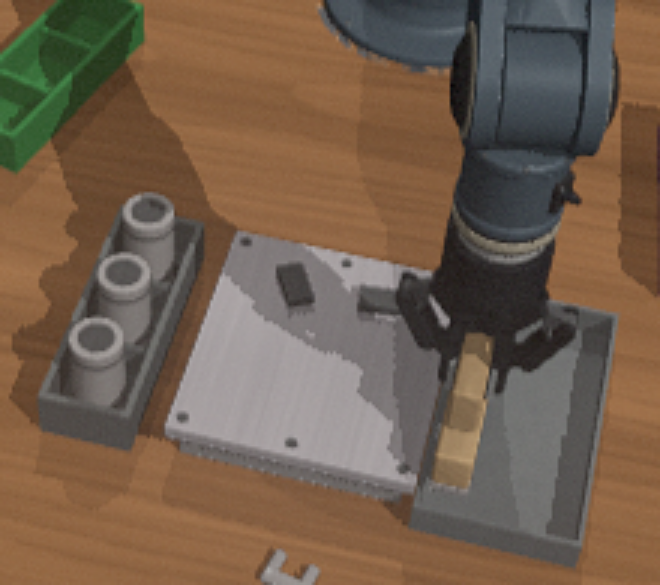

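The slugs are off the cover and the offcuts remain at (294,285) and (378,300). Lift and go behind the offcuts.

>>> play_rows(
  deltas=[
    [0, 0, -4, 0, 0],
    [0, 0, -6, 0, 0],
    [2, -4, -6, 0, 0],
    [4.5, -9, -6, 0, 0],
    [7, -14, -6, 0, 0],
    [9, -18.5, -6, 0, 0],
    [9.9, -20.5, -6, 0, 0],
    [9.9, -20.5, -6, 0, 0],
    [9.9, -20.5, -6, 0, 0],
    [9.9, -20.5, -4, 0, 0],
    [9.9, -20.5, -1.5, 0, 0],
    [9.9, -20.5, -0.4, 0, 0],
    [9.9, -20.5, -0.1, 0, 0],
    [9.9, -20.5, -0.1, 0, 0],
    [9.9, -20.5, -0.1, 0, 0],
  ],
)

```text
time: 20.15
ee_pos: [465.2, -90.3, 98.0]
tcp_rot: [0.014, 1.0, 0.0, 0.001]
contact_force: [0.1, -0.1, -2.5]
finger_gap: 0.27
finger_force: 62.0
```

```bash
python3 go.py 469 112 97 88.4
```

```text
t 20.15 pos [465.2 -90.3  98. ] hd 88.37 F [ 0.1 -0.1 -2.5] gap 0.27 ff 62.02356219291687
delta cm [ 0.2  20.24  0.1 ] spin -0.03
```

>>> play_rows(
  deltas=[
    [0, 1, 0.1, 0, 0],
    [0, 2.5, 0.1, 0, 0],
    [0, 4, 0.1, 0, 0],
    [0, 5.5, 0.1, 0, 0],
    [0, 7, 0.1, 0, 0],
    [0, 8.5, 0.1, 0, 0],
    [0, 10, 0.1, 0, 0],
    [0, 11, 0.1, 0, 0],
    [0, 12, 0.1, 0, 0],
    [0, 13, 0.1, 0, 0],
    [0, 14, 0.1, 0, 0],
    [0, 15, 0.1, 0, 0],
    [0, 16, 0.1, 0, 0],
    [0, 17, 0.1, 0, 0],
    [0, 18, 0.1, 0, 0],
    [0, 19, 0.1, 0, 0],
    [0, 20, 0.1, 0, 0],
    [0, 20.5, 0.1, 0, 0],
    [0, 20.5, 0.1, 0, 0],
  ],
)

```text
time: 22.52
ee_pos: [470.4, 115.0, 96.3]
tcp_rot: [0.014, 1.0, 0.0, -0.0]
contact_force: [-0.0, -0.1, -3.5]
finger_gap: 0.274
finger_force: 61.9
```

>>> play_rows(
  deltas=[
    [0, 0, -4, 0, 0],
    [0, 0, -8, 0, 0],
    [0, 5, -8, 0, 0],
    [0, 10, -8, 0, 0],
    [0, 15, -8, 0, 0],
    [0, 20, -8, 0, 0],
    [0, 25, -8, 0, 0],
    [0, 28, -8, 0, 0],
    [0, 28, -8, 0, 0],
    [0, 28, -8, 0, 0],
  ],
)

```text
time: 23.78
ee_pos: [478.6, 392.8, 175.8]
tcp_rot: [0.015, 1.0, -0.001, -0.0]
contact_force: [-0.1, -0.1, -3.0]
finger_gap: 0.274
finger_force: 62.2
```

```bash
python3 go.py 493 394 51.5 88.4; python3 - <<'E'
from h import *
im,d,P,K,T=grab("scene");save("w2",cv2.resize(im[150:345,250:560],None,fx=2.5,fy=2.5))
E
```

```text
t 23.77 pos [478.6 392.8 175.8] hd 88.29 F [-0.1 -0.1 -3. ] gap 0.274 ff 62.19792366027832
delta cm [-1.44  0.19 12.43] spin -0.11
```

View pics/w2.png

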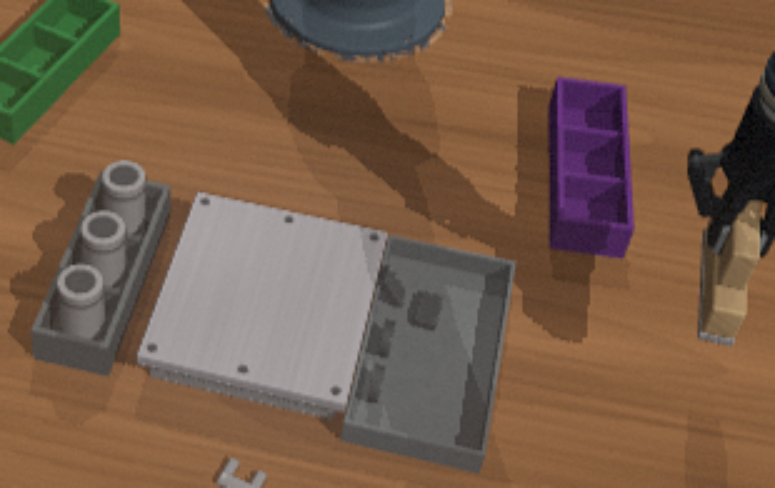

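All four chips lie in the tray, at (390,290), (425,308), (380,338) and (370,383), and the cover is clean. Put the scraper back.

>>> play_rows(
  deltas=[
    [-1.4, 0.2, 4, 0, 0],
    [-1.4, 0.2, 8, 0, 0],
    [-1.4, 0.2, 10.5, 0, 0],
    [-1.4, 0.2, 11.6, 0, 0],
    [-1.4, 0.2, 12.2, 0, 0],
    [-1.4, 0.2, 12.4, 0, 0],
    [-1.4, 0.2, 12.4, 0, 0],
  ],
)

```text
time: 24.7
ee_pos: [492.9, 396.4, 53.2]
tcp_rot: [0.014, 1.0, 0.001, 0.001]
contact_force: [0.2, 1.0, -3.0]
finger_gap: 0.275
finger_force: 61.9
```

```bash
python3 go.py 493 394 50.6 88.4
```

```text
t 24.7 pos [492.9 396.4  53.2] hd 88.37 F [ 0.2  1.  -3. ] gap 0.275 ff 61.896750926971436
delta cm [-0.02 -0.24  0.26] spin -0.03
```

>>> play_rows(
  deltas=[
    [0, 0, 0.15, 0, 0],
    [0, 0, 0.25, 0, 0],
    [0, 0, 0.25, 0, 0.2],
    [0, 0, 0.25, 0, 0.5],
    [0, 0, 0.25, 0, 0.9],
    [0, 0, 0.25, 0, 0.9],
    [0, 0, 0.25, 0, 0.9],
    [0, 0, -3, 0, 0.9],
    [0, 0, -8, 0, 0.9],
    [0, 0, -13, 0, 0.9],
    [0, 0, -16, 0, 0.9],
    [0, 0, -16, 0, 0.9],
    [0, 0, -16, 0, 0.9],
  ],
)

```text
time: 26.32
ee_pos: [491.7, 395.6, 211.1]
tcp_rot: [0.014, 1.0, -0.001, -0.001]
contact_force: [-0.5, -0.1, 0.6]
finger_gap: 0.9
finger_force: 0.0
```

```bash
python3 - <<'E'
from h import *
np.set_printoptions(precision=1,suppress=True)
im,d,P,K,T=grab("scene");X,Y,Z=np.moveaxis(P,-1,0)
for k,(x,y,r,lo,hi) in dict(new=(443,-176,30,82,95),A=(515,-177.5,30,82,95),B=(585,-179,30,82,95),rib=(493,395,60,86,96),can=(505,-412,40,150,162)).items():
    m=(np.hypot(X-x,Y-y)<r)&(Z>lo)&(Z<hi); b=cv2.minAreaRect(P[m][:,:2].astype(np.float32)); print(k,m.sum(),np.array(b[0]),np.array(b[1]),P[m].mean(0))
# chips: dark/raised points inside tray
u=np.array([-.028,1.]);c=np.array([522.3,154]);q=P[...,:2]-c
yt=q@np.array([.028,1.]);xt=q@np.array([1.,-.028]);m=(abs(xt)<112)&(abs(yt)<58)&(Z>9)
print("tray raised max z",np.nanmax(Z[m]),m.sum()); 
from scipy import ndimage as N
l,k=N.label(m)
for i in range(1,k+1):
    if (l==i).sum()>15: w=l==i; print((l==i).sum(),xt[w].mean(),yt[w].mean(),Z[w].min(),Z[w].max())
print(manip.sense()["contact_force"],manip.sense()["finger_force"])
save("fin",cv2.resize(im[220:345,300:560],None,fx=3,fy=3))
E
```

```text
new 187 [ 442.4 -176.5] [44.9 41.3] [ 443.7 -175.9   87.1]
A 209 [ 512.7 -178.6] [46.1 41.3] [ 515.2 -176.9   87. ]
B 222 [ 585.3 -178.6] [43.9 42.8] [ 586.4 -179.6   86.8]
rib 274 [493.4 395. ] [24.5 83. ] [493.  394.5  90.2]
can 142 [ 507.8 -410.1] [35.5 33.3] [ 508.3 -411.3  156.6]
tray raised max z 48.274281390776196 479
95 -54.35020069959246 -47.68537821246479 9.297482621261452 48.274281390776196
119 -47.9812678750504 -10.6750420517402 9.777216676597163 20.815249535123485
62 15.262637780219066 -43.78034576004197 9.021528048282107 45.266010074728456
68 69.59631860913672 -44.27531131442877 9.76647301043863 45.59314085257665
[ 0.1  0.5 -0.5] 0.0
```

View pics/fin.png

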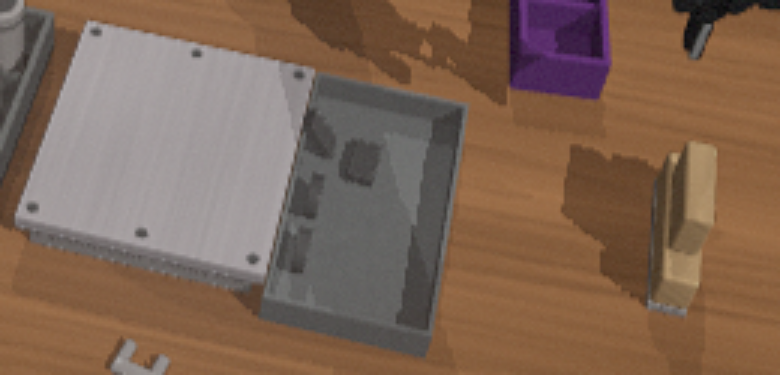

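The scraper stands free on the bench at (680,230), and the four chips are inside the tray. Three of them lean on the near wall, but their centres must be below about 25 mm. Handing in.

```bash
python3 -c "
from workcell import manip; print(manip.job_done())"
```

```text
the job is handed in; nothing more can be done
None
```

I've handed the job in: the sleeve stands in the free crate cell, all four chips are in the tray, and the scraper is back on the bench clear of everything. The interface returned no verdict, so this is my own reading of the final images; I did not re-measure the wrench.

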